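Stir the mosaic beads and open the push-and-turn binder bottle

TASK

Get a mosaic mix ready for its binder: take the wooden stick out of its stand, stir the beads in the blue cup with it for a few full, wide turns with its tip close to the bottom, and leave the stick leaning in the cup with all the beads still inside. Then open the binder bottle: grip its red safety cap, push it down against its spring, twist it anticlockwise (seen from above) while it is down, and lift it off. Finish still holding the cap, level, straight above the bottle and a good 5 cm clear of it, and leave everything else where it is.

Things in the scene. Friction and masses are not known exactly. Their poses are not given: they have to be found in the camera images.
- bottle: White bottle (68 mm across) upright in a light wooden block 115x115x36 mm screwed to the counter: it cannot move. Origin: centre of the block's underside, on the bottle's axis, z up. Shoulder up to 91 mm high, neck 33 mm across (42 over two small lugs), rim at 126 mm. A sprung grey pour insert 24 mm across rises to 137 mm when the cap is off.
- bottle_mouth (a point): Centre of the rim of the bottle's neck, 126 mm above the counter.
- cap: Loose round red cap, ribbed, 53 mm across, 30 mm tall, about 30 g, white arrows on top. Origin: centre of the underside of its skirt, z up through its top; it starts locked on the bottle, this point 108 mm high, x axis along the bottle's x axis (within 0.03 rad). Two lugs in the skirt sit under the neck's lugs behind safety teeth: locked, it can neither be pulled up nor turned more than about 0.1 rad.
- cap_top (a point): Centre of the cap's top (138 mm high when locked). Pushing the cap down takes 5 N to start, about 9 N at 7 mm; it bottoms at 8 mm. More than 5 mm down it can be turned anticlockwise seen from above (clockwise is blocked); from 0.75 rad on it lifts straight off; a stop blocks it near 2.4 rad. Aim at 7 mm down and 1 rad. Let go unturned, it springs up and locks.
- cup: Blue ceramic mixing cup, about 0.5 kg, loose, upright: 95 mm tall, 80 mm across at the foot and 91 mm at the rim, wall 4 mm, inner floor 6 mm above its underside, inside 72 mm across at the floor. Origin: centre of its underside, z up.
- stick: Wooden modelling stick, grey with slip, 170 mm long with a section of 15 x 11 mm, about 16 g. Its own y axis runs along its length, from the tip (lower end) to the top; x is across its 15 mm width, z across its 11 mm thickness. It starts upright in the stand. Origin 86 mm from the tip, on one of the wide faces.
- stick_tip (a point): Centre of the stick's lower end face (the end that stirs); 8 mm above the counter at the start.
- stick_top (a point): Centre of the stick's upper end face, 170 mm from the tip.
- stand: Dark wooden block 75 x 60 mm, 50 mm high, fixed, with one upright slot of 18 x 14 mm, 42 mm deep, at its centre, in which the stick stands loosely (it may lean a few degrees). Origin: centre of its underside, z up; x along the slot's 18 mm side.
- bead0_center (a point): Centre of the amber glass bead, a ball 16 mm across, 10 g, loose on the floor of the cup.
- bead1_center (a point): Centre of the yellow bead, a ball 16 mm across, 10 g, loose on the floor of the cup.
- bead2_center (a point): Centre of the green glass bead, a ball 16 mm across, 10 g, loose on the floor of the cup.
- bead3_center (a point): Centre of the orange bead, a ball 16 mm across, 10 g, loose on the floor of the cup.
- bead4_center (a point): Centre of the white bead, a ball 16 mm across, 10 g, loose on the floor of the cup.
- tape: Roll of masking tape, 96 mm across, 25 mm high; bystander. Origin: centre of its underside.
- skull: Small pale clay skull, 83x56x59 mm; bystander. Origin: centre of its underside.
- bowl: Green speckled bowl, 125 mm across, 69 mm high; bystander. Origin: centre of its underside.
- squeeze: White squeeze bottle with a red nozzle, 41 mm across, 112 mm tall; bystander. Origin: centre of its underside.
- rib: Soft blue oval rib, 50x80x9 mm, lying flat; bystander. Origin: centre of its underside.
- loop: Wooden loop tool with wire ends, 162 mm long, lying flat; bystander. Origin: centre of its underside.
Things that resemble listed ones, but are neither listed nor needed, are in the scene too. Leave any turquoise or yellow look-alike of the stick alone.

How it is judged:
By the outcome, as a careful person would: the job done as asked, in the order asked, and still so for the second after the job is handed in, while the arm keeps its last pose, push and grip.
It also fails if it takes over 72 s, if anything falls off the work surface, if the arm or the gripper's body presses on something with over 40 N, if the wrist force passes 120 N, or if a joint passes its speed limit or range.

ROBOT

A 6-joint arm with a two-finger parallel gripper is mounted at the origin on a cart in front of the work surface, level with it; the furniture and walls round the work are solid. World frame = base frame: x ahead of the robot, y to its left, z up, the work surface at z = 0. Lengths are in m, angles in rad, forces in N, time in s.
With the tool pointing down it reaches from about 0.35 to 0.95 m from the base axis. Payload 17.4 kg.
Tool frame: the origin (TCP) lies at the very end of the fingers, on their centre line; the grasp point (between the pads) lies 19 mm behind it (env.grip_point_offset is the distance from the TCP to the grasp point, in m); z points along the fingers, y is the line along which they close (so a half turn about z gives the same grasp; the last joint's range is limited). The gripper opens to 93 mm and grips with 3 to 60 N. Pads are 15 mm wide; open, the fingers measure 128 mm over their backs; the gripper's body (75 mm by 188 mm) begins 65 mm behind the grasp point.
Start: joints at [-0.038, 0.116, 1.442, -0, 1.584, -0.038], TCP at [0.675, -0, 0.219] pointing down, gripper open.
Joint ranges: [-2.83, 2.83], [-0.83, 2.19], [0.07, 2.5], [-1.14, 4.28], [0.01, 3], [-2.97, 2.97]. Speed limits (rad/s): [1.89, 1.89, 2.22, 3.14, 3.14, 3.14].

INTERFACE

Orientations are given as a rotation vector (axis times angle).
In Python, from station import sense, vision, workorder, env gives the robot as it stands.
- The arm moves only by the tool drive_tool, never from a script. Its argument "motion" is a list of rows, each an object of numbers: "tx", "ty", "tz": the shift along the tool's x, y, z scaled (see below); "spin": the turn about the tool's z scaled (see below); "gripper": the opening, from 0 (shut) to 1 (fully open). In form: [{"tx": .., "ty": .., "tz": .., "spin": .., "gripper": ..}, ...]. A call has 1 to 12 rows; each row shifts and turns the commanded pose from where the row before left it, along the tool's axes as they then stand; what a row does not reach is not made up. The controller multiplies each number of a shift by 100 cm and each number of a turn by 360 degrees. A row lasts 1/8 s, in which the tool goes at most 62.5 mm and 10.7 degrees, less where a joint would pass 70% of its speed; a pose out of reach is approached as far as the arm can. A call with a number of a shift or a turn outside -1 to 1 is refused whole. A call with a gripper value outside its range is refused whole. The fingers move at their own pace and stop on an object; "squeeze" is the grip in N (left out, the last holds). Time passes only in rows, so rows that do not move let the fingers close. It gives the time, the measured TCP pose, the force, the opening and the grip force at its end, in the units of the state.
- sense(): the state, without advancing time (a new reading comes with each control period).
- vision.get_image(name): name is "scene" or "side" or "wrist"; returns the picture (400x640x3 uint8, blue, green, red); there is no depth.
- vision.camera_info(name): a dict with "K" (3x3 intrinsics, pixels), "camera_from_world" (4x4, takes a point from world to camera coordinates); the wrist camera has in their place "T_tool_cam" (4x4, takes a point from camera to tool coordinates, whose origin is the TCP and whose axes are the flange's). Camera axes: x right, y down, z forward; pixel columns grow to the right and rows downward; lengths in m; the calibration is good to about 2 mm. A picture is of the moment at which its call begins: read the wrist's pose just before it. camera_info takes no time and is no camera call.
- workorder.hand_in(): hands the job in; it is judged then, once.
The state is a dict: "time_s": time; "joint_pos": joint angles; "qvel": joint speeds; "joint_efforts": joint torques, N m; "ee_pos": TCP position; "tcp_rot": TCP orientation; "wrist_force": force on the tool from outside, world axes, zero at the start; "wrist_torque": the same for the moment, N m; "width": finger opening in m; "finger_force": force on a finger pad.
Only numpy, scipy, OpenCV 4.12 (cv2) and the standard library are available. Lean on these libraries where they do the work, as an engineer would, in place of code of your own. Each camera call takes 0.05 s, during which the arm holds its last target. There are 200 camera calls.

## Working session

There is one attempt and no reset: what is moved stays moved. The work goes in short steps, Python scripts to look and compute and a tool call to move; the robot and the scene stay as the last step left them, time stands still between calls to the robot, and variables do not carry over. Pictures are saved under pics/ and viewed, at most 10 in all, crops included, and the job is handed in when it is done.

Besides the shell and the picture viewer there is one more tool, called by a JSON object that holds its "op" and its "data". drive_tool: Moves the arm, as the interface text tells. Shifts and turns lie within -1 to 1; 1 stands for 100 cm of shift or 360 degrees of turn. Its arguments: {"type":"object","properties":{"motion":{"type":"array"},"squeeze":{"type":"number"}},"required":["motion"]}

```bash
ls; mkdir -p pics; python3 - <<'E'
from station import sense, vision, workorder, env
import cv2,numpy as np
s=sense();print(s)
for n in("scene","side"):
    im=vision.get_image(n);cv2.imwrite(f"pics/{n}0.png",im)
    c=vision.camera_info(n);print(n,c["K"],c["camera_from_world"])
cv2.imwrite("pics/wrist0.png",vision.get_image("wrist"));print(vision.camera_info("wrist"))
E
```

```text
pics
{'time_s': 0.0, 'joint_pos': array([-3.78019979e-02,  1.16488491e-01,  1.44226813e+00,  4.63084619e-05,
        1.58398701e+00, -3.77913773e-02]), 'qvel': array([ 0.00134319,  0.00041786, -0.00054672, -0.00103768,  0.00123235,
        0.00068834]), 'joint_efforts': array([-2.39607485e-03, -7.21266031e+01, -6.22611737e+01,  7.77577632e-02,
        2.38535833e-02, -2.17692599e-05]), 'ee_pos': array([6.74798292e-01, 1.13598116e-05, 2.17901709e-01]), 'tcp_rot': array([-2.22083337e+00, -2.22081109e+00,  1.17552447e-03]), 'wrist_force': array([ 0.42761113, -0.36076187,  0.02164661]), 'wrist_torque': array([-0.00620209,  0.01369293, -0.04223453]), 'finger_force': 0.0, 'width': 0.09282911347107586}
scene [[364.37433616   0.         315.47319309]
 [  0.         364.37433616 198.68487331]
 [  0.           0.           1.        ]] [[ 0.76725088 -0.64078449  0.0268574  -0.34932705]
 [-0.28499534 -0.37815894 -0.88078004  0.31172711]
 [ 0.57454655  0.66812503 -0.47276337  0.86878677]
 [ 0.          0.          0.          1.        ]]
side [[396.88501952   0.         317.49618697]
 [  0.         396.88501952 198.40650787]
 [  0.           0.           1.        ]] [[-0.11339747 -0.99353637 -0.00514809  0.14273105]
 [-0.72634401  0.08643461 -0.68187494  0.46393106]
 [ 0.67791253 -0.07358361 -0.73145065  1.37942594]
 [ 0.          0.          0.          1.        ]]
{'K': array([[317.16592866,   0.        , 317.29455545],
       [  0.        , 317.16592866, 202.19438745],
       [  0.        ,   0.        ,   1.        ]]), 'T_tool_cam': array([[-7.35958604e-04, -9.59802909e-01, -2.80673894e-01,
         7.83633263e-02],
       [ 9.99999698e-01, -6.35764928e-04, -4.48026541e-04,
        -6.89729993e-04],
       [ 2.51574559e-04, -2.80674138e-01,  9.59803086e-01,
        -1.66192038e-01],
       [ 0.00000000e+00,  0.00000000e+00,  0.00000000e+00,
         1.00000000e+00]])}
```

View pics/scene0.png

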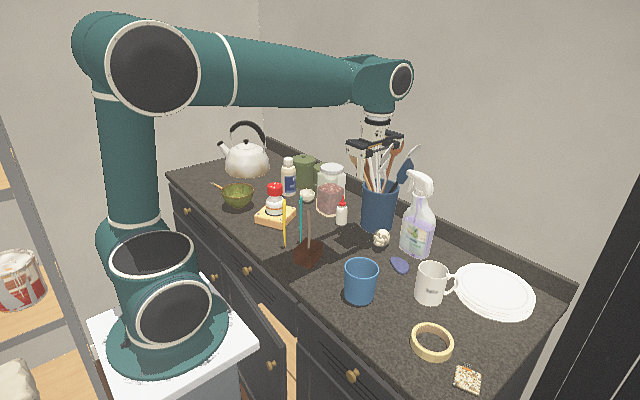

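View pics/side0.png

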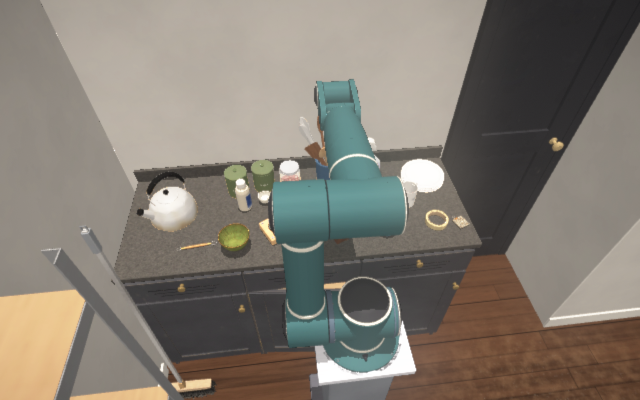

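```bash
cat > h.py <<'E'
import numpy as np,cv2
from station import sense, vision
from scipy.spatial.transform import Rotation as R
def cam(n,s=None):
    c=vision.camera_info(n);K=np.array(c["K"])
    if n=="wrist":
        T=np.eye(4);T[:3,:3]=R.from_rotvec(s["tcp_rot"]).as_matrix();T[:3,3]=s["ee_pos"]
        return K,np.linalg.inv(T@c["T_tool_cam"])
    return K,np.array(c["camera_from_world"])
def atz(C,uv,z):
    K,M=C;o=-M[:3,:3].T@M[:3,3];d=M[:3,:3].T@np.linalg.solve(K,[*uv,1]);return (o+d*(z-o[2])/d[2]).round(4)
def proj(C,p):
    K,M=C;q=K@(M[:3,:3]@np.array(p)+M[:3,3]);return (q[:2]/q[2]).round(1)
def shot(n,name,box=None,k=1):
    s=sense();im=vision.get_image(n);cv2.imwrite(f"pics/{name}_raw.png",im)
    if box: x,y,w,h=box;im=im[y:y+h,x:x+w]
    cv2.imwrite(f"pics/{name}.png",cv2.resize(im,None,fx=k,fy=k,interpolation=cv2.INTER_CUBIC));return s
E
python3 - <<'E'
import cv2
im=cv2.imread("pics/scene0.png")[170:320,220:420];cv2.imwrite("pics/sc.png",cv2.resize(im,None,fx=4,fy=4,interpolation=cv2.INTER_CUBIC))
E
```

```text
(no output)
```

View pics/sc.png

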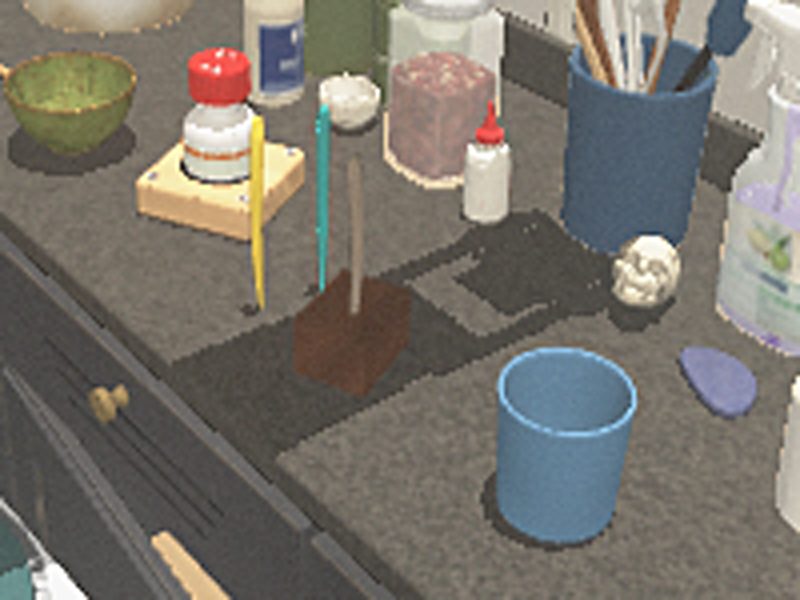

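View pics/wrist0.png

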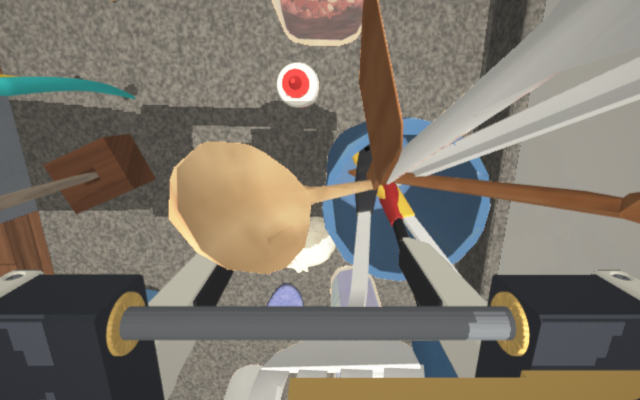

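```bash
python3 - <<'E'
from h import *
C=cam("scene");s=sense();W=cam("wrist",s)
f=lambda x,y,z:atz(C,(220+x/4,170+y/4),z)
print("stick base@.05",f(354,313,.05),"top@.178",f(355,160,.178))
print("stand corners",[f(*p,.05) for p in((345,270),(410,303),(362,345),(295,325))])
print("cup rim c",f(567,392,.095),f(498,392,.095),f(636,392,.095),f(567,348,.095),f(567,437,.095))
print("cap top",f(220,62,.138), "block corners top",[f(*p,.036) for p in((137,183),(255,213),(305,155))])
print("yellow base",f(262,308,0),"turq",f(322,290,0))
for b in((262,308,257,118),(322,290,322,108)):
    p=f(b[0],b[1],0)
    print([(z,proj(C,[p[0],p[1],z])*4-[880,680]) for z in(.15,.17,.19,.21)])
print("wrist: stand slot",atz(W,(98,177),.05),"nozzle",atz(W,(295,83),.11),"teal",atz(W,(132,97),0))
print("skull",f(645,300,0),"squeeze",f(487,215,0),"holder",f(630,245,0),f(640,60,.16),"jar",f(440,175,0),"spray",f(770,345,0),"mug",f(800,530,0))
E
```

```text
stick base@.05 [ 0.4241 -0.0028  0.05  ] top@.178 [0.4269 0.0032 0.178 ]
stand corners [array([0.4541, 0.0455, 0.05  ]), array([ 0.4655, -0.0187,  0.05  ]), array([ 0.4042, -0.0366,  0.05  ]), array([0.3805, 0.0122, 0.05  ])]
cup rim c [ 0.4394 -0.2017  0.095 ] [ 0.4041 -0.1742  0.095 ] [ 0.4748 -0.2294  0.095 ] [ 0.4732 -0.1694  0.095 ] [ 0.4076 -0.2321  0.095 ]
cap top [0.4843 0.2579 0.138 ] block corners top [array([0.4068, 0.2766, 0.036 ]), array([0.4598, 0.1743, 0.036 ]), array([0.553 , 0.2272, 0.036 ])]
yellow base [0.4137 0.1009 0.    ] turq [0.4673 0.0912 0.    ]
[(0.15, array([259.6, 146. ])), (0.17, array([259.2, 122.8])), (0.19, array([258.8,  99.2])), (0.21, array([258.4,  75.2]))]
[(0.15, array([323.6, 130. ])), (0.17, array([323.6, 107.2])), (0.19, array([324.,  84.])), (0.21, array([324. ,  60.4]))]
wrist: stand slot [0.4383 0.0089 0.05  ] nozzle [0.6559 0.099  0.11  ] teal [0.4605 0.0923 0.    ]
skull [ 0.6685 -0.0822  0.    ] squeeze [0.6555 0.0926 0.    ] holder [ 0.721  -0.0193  0.    ] [0.7442 0.0129 0.16  ] jar [0.6689 0.1707 0.    ] spray [ 0.7006 -0.1836  0.    ] mug [ 0.5499 -0.3211  0.    ]
```

{"op": "drive_tool", "data": {"motion": [{"tz":-0.05},{"tz":-0.05},{"tz":-0.05},{"ty":-0.05},{"ty":-0.05},{"ty":-0.05},{"ty":-0.05,"tz":0.04},{"ty":-0.04,"tz":0.05},{"tz":0}]}}

```text
invalid input at $.motion[0]: expected keys tx, ty, tz, spin, gripper
```

```bash
python3 - <<'E'
from h import *
s=shot("wrist","w1");print(s["ee_pos"],s["tcp_rot"],s["time_s"])
W=cam("wrist",s);print([proj(W,[.43,.003,z]) for z in(.05,.178)],proj(W,[.4394,-.2017,.095]),proj(W,[.484,.258,.138]))
E
```

```text
[ 6.74845943e-01 -8.72874763e-06  2.18067311e-01] [-2.22099300e+00 -2.22094746e+00  1.00300854e-03] 0.15
[array([ 91.3, 182.4]), array([-35.4, 223.2])] [108.8 369.2] [  -6.6 -209.1]
```

View pics/w1.png

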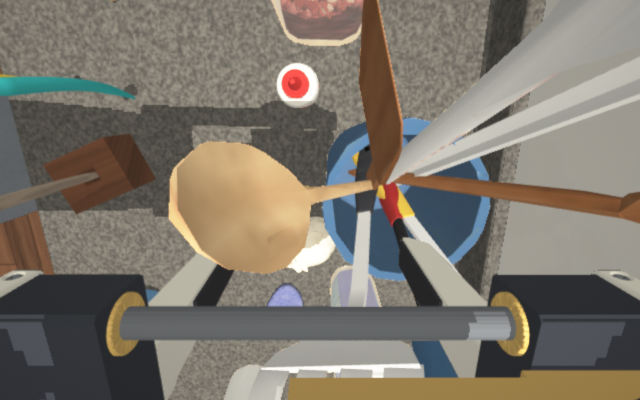

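{"op": "drive_tool", "data": {"motion": [{"tx":0,"ty":0,"tz":-0.05,"spin":0,"gripper":1},{"tx":0,"ty":0,"tz":-0.05,"spin":0,"gripper":1},{"tx":0,"ty":0,"tz":-0.05,"spin":0,"gripper":1},{"tx":0,"ty":-0.05,"tz":0,"spin":0,"gripper":1},{"tx":0,"ty":-0.05,"tz":0,"spin":0,"gripper":1},{"tx":0,"ty":-0.05,"tz":0,"spin":0,"gripper":1},{"tx":0,"ty":-0.05,"tz":0.04,"spin":0,"gripper":1},{"tx":0,"ty":-0.04,"tz":0.05,"spin":0,"gripper":1},{"tx":0,"ty":0,"tz":0,"spin":0,"gripper":1},{"tx":0,"ty":0,"tz":0,"spin":0,"gripper":1}]}}

```text
time_s: 1.45
ee_pos: [0.4377, -0.0001, 0.2823]
tcp_rot: [2.22, 2.22, 0.002]
wrist_force: [0.3, 0.2, 0.3]
width: 0.0928
finger_force: 0.0
```

```bash
python3 - <<'E'
from h import *
s=shot("wrist","w2");print(s["ee_pos"],s["tcp_rot"],s["time_s"])
W=cam("wrist",s);print([proj(W,[.43,.003,z]) for z in(.05,.178)],proj(W,[.4394,-.2017,.095]),proj(W,[.484,.258,.138]))
im=cv2.imread("pics/w2_raw.png")
E
```

```text
[ 4.37748805e-01 -5.94450088e-05  2.82250776e-01] [2.22045201e+00 2.22026132e+00 2.15862640e-03] 1.45
[array([311.5, 171.1]), array([309.2, 198.1])] [319.  330.9] [ 377.  -130.5]
```

View pics/w2.png

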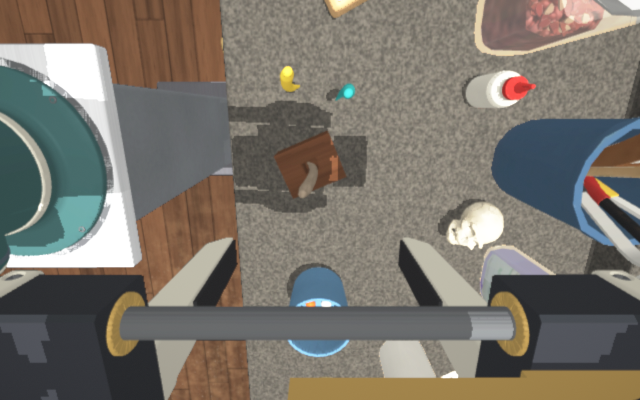

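```bash
python3 - <<'E'
import cv2,numpy as np
im=cv2.imread("pics/w2_raw.png")
a=cv2.resize(im[120:205,265:365],None,fx=7,fy=7,interpolation=cv2.INTER_CUBIC)
cv2.imwrite("pics/c2.png",a)
E
```

```text
(no output)
```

View pics/c2.png

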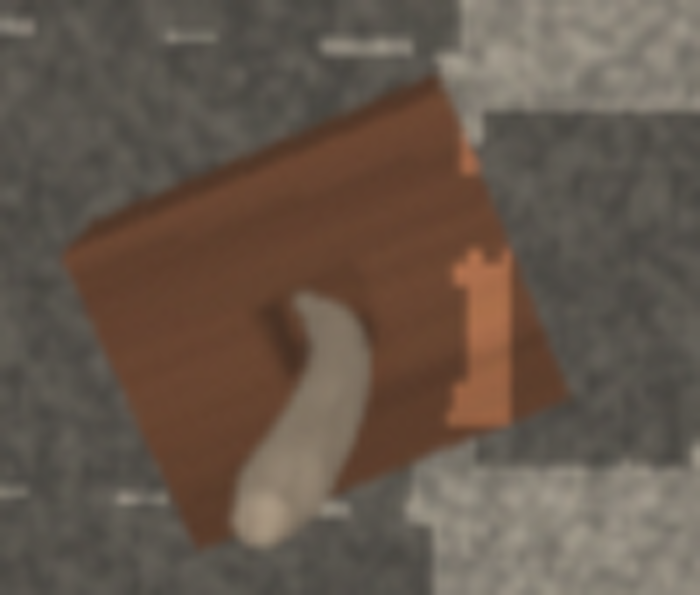

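```bash
python3 - <<'E'
from h import *
s=sense();s["ee_pos"]=np.array([.43775,-.00006,.28225]);s["tcp_rot"]=np.array([2.22045,2.22026,.00216])
W=cam("wrist",s);f=lambda x,y,z:atz(W,(265+x/7,120+y/7),z)
c=[f(*p,.05) for p in((65,258),(438,92),(568,400),(200,548))]
print(c,np.mean(c,0))
for i in range(4):
    d=c[(i+1)%4]-c[i];print(np.linalg.norm(d),np.degrees(np.arctan2(d[1],d[0])))
print("slot",f(318,325,.05),"top",f(262,520,.178),[ (z,f(x,y,z)) for x,y,z in((340,390,.09),(320,430,.13),(285,470,.155))])
print("teal base",atz(W,(338,99),0),"top",atz(W,(348,91),.17),"yel",atz(W,(294,87),0),atz(W,(287,73),.17))
# cup from scene: blue mask -> rim top ellipse via contour; compare
C=cam("scene");im=cv2.imread("pics/scene0.png")
h=cv2.cvtColor(im,cv2.COLOR_BGR2HSV);m=cv2.inRange(h,(98,110,60),(115,255,255));m[:, :340]=0;m[:,385:]=0;m[:250]=0;m[310:]=0
n,l,st,_=cv2.connectedComponentsWithStats(m);k=1+st[1:,4].argmax();cm=(l==k);print(st[k])
from scipy.optimize import minimize
t=np.linspace(0,2*np.pi,60)
def sil(x,y):
    P=[proj(C,[x+r*np.cos(a),y+r*np.sin(a),z]) for r,z in((.0455,.095),(.04,0)) for a in t]
    z=np.zeros((3200,5120),np.uint8) if 0 else None
    hull=cv2.convexHull(np.array(P,np.float32));g=np.zeros(cm.shape,np.uint8)
    cv2.fillConvexPoly(g,np.round(hull*16).astype(np.int32),1,shift=4);return g
r=minimize(lambda p:np.sum(sil(*p).astype(bool)!=cm),[.4394,-.2017],method="Nelder-Mead",options=dict(initial_simplex=[[.43,-.21],[.45,-.2],[.435,-.19]]));print(r.x,r.fun,cm.sum())
# cap in scene
m=cv2.inRange(h,(0,150,90),(8,255,255))|cv2.inRange(h,(172,150,90),(180,255,255));n,l,st,_=cv2.connectedComponentsWithStats(m);cm=None
for k in range(1,n):
    if st[k,4]>60: print(st[k])
    if abs(st[k,0]+st[k,2]/2-275)<6 and st[k,4]>60: cm=(l==k)
def sil(x,y):
    P=[proj(C,[x+.0265*np.cos(a),y+.0265*np.sin(a),z]) for z in(.108,.138) for a in t]
    hull=cv2.convexHull(np.array(P,np.float32));g=np.zeros(cm.shape,np.uint8)
    cv2.fillConvexPoly(g,np.round(hull*16).astype(np.int32),1,shift=4);return g
r=minimize(lambda p:np.sum(sil(*p).astype(bool)!=cm),[.484,.258],method="Nelder-Mead",options=dict(initial_simplex=[[.475,.25],[.495,.26],[.48,.27]]));print(r.x,r.fun,cm.sum())
E
```

```text
[array([0.3834, 0.0212, 0.05  ]), array([0.4501, 0.0503, 0.05  ]), array([ 0.4743, -0.0049,  0.05  ]), array([ 0.4064, -0.0329,  0.05  ])] [0.42855  0.008425 0.05    ]
0.07277156037903817 23.570770060982696
0.06027171807738684 -66.32707617891485
0.07344664730265094 -157.59016262850673
0.058786137821768815 113.03221949728533
slot [0.4287 0.009  0.05  ] top [0.424  0.0065 0.178 ] [(0.09, array([0.433 , 0.0052, 0.09  ])), (0.13, array([0.4305, 0.0074, 0.13  ])), (0.155, array([0.4262, 0.0074, 0.155 ]))]
teal base [0.4654 0.0917 0.    ] top [0.4627 0.093  0.17  ] yel [0.4065 0.107  0.    ] [0.4125 0.1069 0.17  ]Traceback (most recent call last):
  File "<stdin>", line 13, in <module>
ValueError: attempt to get argmax of an empty sequence
```

```bash
python3 - <<'E'
from h import *
from scipy.optimize import minimize
C=cam("scene");im=cv2.imread("pics/scene0.png");h=cv2.cvtColor(im,cv2.COLOR_BGR2HSV)
print(h[285,361],h[260,346],h[270,365],h[187,275],h[192,272])
t=np.linspace(0,2*np.pi,60)
def fit(m,seed,prof):
    n,l,st,_=cv2.connectedComponentsWithStats(m);px=proj(C,[*seed,np.mean([z for r,z in prof])]).astype(int)
    k=l[px[1],px[0]];cm=l==k;print(st[k],px,k)
    def sil(x,y):
        P=[proj(C,[x+r*np.cos(a),y+r*np.sin(a),z]) for r,z in prof for a in t]
        g=np.zeros(cm.shape,np.uint8);cv2.fillConvexPoly(g,np.round(cv2.convexHull(np.array(P,np.float32))*16).astype(np.int32),1,shift=4);return g
    x,y=seed
    r=minimize(lambda p:np.sum(sil(*p).astype(bool)!=cm),seed,method="Nelder-Mead",options=dict(initial_simplex=[[x-.01,y-.01],[x+.01,y],[x,y+.012]]));print(r.x,r.fun,cm.sum())
m=cv2.inRange(h,(95,90,40),(120,255,255));m[:250]=0
fit(m,(.4394,-.2017),((.0455,.095),(.04,0)))
m=cv2.inRange(h,(0,150,70),(8,255,255))|cv2.inRange(h,(172,150,70),(180,255,255))
fit(m,(.484,.258),((.0265,.108),(.0265,.138)))
E
```

```text
[101  90 151] [ 19  62 111] [102  87 150] [  2 151 246] [  1 167 195]
[345 281  28  24 189] [360 282] 19
[ 0.44157285 -0.19380156] 1311.0 189
[267 182  16  14 174] [275 189] 1
[0.48835814 0.26800261] 49.0 174
```

{"op": "drive_tool", "data": {"motion": [{"tx":0.0,"ty":0,"tz":0,"spin":0.029,"gripper":0.5},{"tx":0,"ty":0,"tz":0,"spin":0.029,"gripper":0.5},{"tx":0,"ty":0,"tz":0,"spin":0.029,"gripper":0.5},{"tx":0,"ty":0,"tz":0,"spin":0.029,"gripper":0.5},{"tx":0,"ty":0,"tz":0,"spin":0.029,"gripper":0.5},{"tx":0,"ty":0,"tz":0,"spin":0.029,"gripper":0.5},{"tx":0,"ty":0,"tz":0,"spin":0.011,"gripper":0.5},{"tx":0,"ty":0,"tz":0,"spin":0,"gripper":0.5}]}}

```text
time_s: 2.5
ee_pos: [0.4383, -0.0, 0.2821]
tcp_rot: [3.076, 0.638, 0.002]
wrist_force: [-1.2, 0.2, 0.2]
width: 0.0461
finger_force: 0.0
```

{"op": "drive_tool", "data": {"motion": [{"tx":-0.0076,"ty":-0.0114,"tz":0.0,"spin":0,"gripper":0.5},{"tx":0,"ty":0,"tz":0.04,"spin":0,"gripper":0.5},{"tx":0,"ty":0,"tz":0.04,"spin":0,"gripper":0.5},{"tx":0,"ty":0,"tz":0.04,"spin":0,"gripper":0.5},{"tx":0,"ty":0,"tz":0.034,"spin":0,"gripper":0.5},{"tx":0,"ty":0,"tz":0,"spin":0,"gripper":0.5},{"tx":0,"ty":0,"tz":0,"spin":0,"gripper":0},{"tx":0,"ty":0,"tz":0,"spin":0,"gripper":0},{"tx":0,"ty":0,"tz":0,"spin":0,"gripper":0},{"tx":0,"ty":0,"tz":0,"spin":0,"gripper":0},{"tx":0,"ty":0,"tz":0,"spin":0,"gripper":0},{"tx":0,"ty":0,"tz":0,"spin":0,"gripper":0}], "squeeze": 35}}

```text
time_s: 4.0
ee_pos: [0.4258, 0.0074, 0.1272]
tcp_rot: [3.076, 0.637, 0.001]
wrist_force: [-0.6, 0.7, 4.8]
width: 0.0105
finger_force: 35.0
```

```bash
python3 - <<'E'
from h import *
from scipy.optimize import minimize
C=cam("scene");im=cv2.imread("pics/scene0.png");h=cv2.cvtColor(im,cv2.COLOR_BGR2HSV)
t=np.linspace(0,2*np.pi,60)
def fit(m,seed,prof):
    m=cv2.morphologyEx(m,cv2.MORPH_OPEN,np.ones((3,3)))
    n,l,st,_=cv2.connectedComponentsWithStats(m);px=proj(C,[*seed,np.mean([z for r,z in prof])]).astype(int)
    k=l[px[1],px[0]];cm=l==k
    cn=max(cv2.findContours(cm.astype(np.uint8),0,1)[0],key=cv2.contourArea);g=np.zeros(cm.shape,np.uint8);cv2.fillConvexPoly(g,cv2.convexHull(cn),1);cm=g>0;print(st[k],px)
    def sil(x,y):
        P=[proj(C,[x+r*np.cos(a),y+r*np.sin(a),z]) for r,z in prof for a in t]
        g=np.zeros(cm.shape,np.uint8);cv2.fillConvexPoly(g,np.round(cv2.convexHull(np.array(P,np.float32))*16).astype(np.int32),1,shift=4);return g
    x,y=seed
    r=minimize(lambda p:np.sum(sil(*p).astype(bool)!=cm),seed,method="Nelder-Mead",options=dict(initial_simplex=[[x-.01,y-.01],[x+.01,y],[x,y+.012]]));print(r.x,r.fun,cm.sum())
m=cv2.inRange(h,(95,65,40),(115,255,255));m[:255]=0;m[:,390:]=0
fit(m,(.4394,-.2017),((.0455,.095),(.04,0)))
m=cv2.inRange(h,(0,110,60),(8,255,255))|cv2.inRange(h,(172,110,60),(180,255,255))
fit(m,(.484,.258),((.0265,.108),(.0265,.138)))
E
```

```text
[ 344  257   35   48 1396] [360 282]
[ 0.44271562 -0.19644783] 68.0 1435
[267 182  16  15 184] [275 189]
[0.48485564 0.26204168] 14.0 207
```

{"op": "drive_tool", "data": {"motion": [{"tx":0,"ty":0,"tz":-0.02,"spin":0,"gripper":0},{"tx":0,"ty":0,"tz":-0.03,"spin":0,"gripper":0},{"tx":0,"ty":0,"tz":-0.04,"spin":0,"gripper":0},{"tx":0,"ty":0,"tz":-0.04,"spin":0,"gripper":0},{"tx":0,"ty":0,"tz":-0.03,"spin":0,"gripper":0},{"tx":-0.015,"ty":0.045,"tz":0,"spin":0,"gripper":0},{"tx":-0.017,"ty":0.05,"tz":0,"spin":0,"gripper":0},{"tx":-0.017,"ty":0.05,"tz":0,"spin":0,"gripper":0},{"tx":-0.0164,"ty":0.049,"tz":0,"spin":0,"gripper":0},{"tx":0,"ty":0,"tz":0,"spin":0,"gripper":0},{"tx":0,"ty":0,"tz":0,"spin":0,"gripper":0}]}}

```text
time_s: 5.38
ee_pos: [0.4426, -0.1964, 0.2875]
tcp_rot: [-3.076, -0.636, -0.0]
wrist_force: [-0.1, 0.6, 0.4]
width: 0.0106
finger_force: 35.0
```

```bash
python3 - <<'E'
from h import *
s=shot("wrist","w3");C=cam("scene");shot("scene","s3")
print(s["ee_pos"],s["tcp_rot"],s["time_s"],s["width"])
W=cam("wrist",s);p=s["ee_pos"]
pa,pb=proj(W,[.4427,-.1965,.095]),proj(C,[p[0],p[1],p[2]-.06]);print(pa,pb)
a=cv2.resize(cv2.imread("pics/w3_raw.png"),(640,400));x,y=(pb-[75,85]).astype(int);print(x,y)
b=cv2.resize(cv2.imread("pics/s3_raw.png")[y:y+150,x:x+125],None,fx=4,fy=4,interpolation=cv2.INTER_CUBIC)
cv2.imwrite("pics/s3c.png",b)
E
```

```text
[ 0.44258655 -0.19639727  0.28750186] [-3.07644931e+00 -6.36198580e-01 -3.80075076e-04] 5.375 0.010570549439729458
[318.  179.4] [365.8 223.2]
290 138
```

View pics/w3.png

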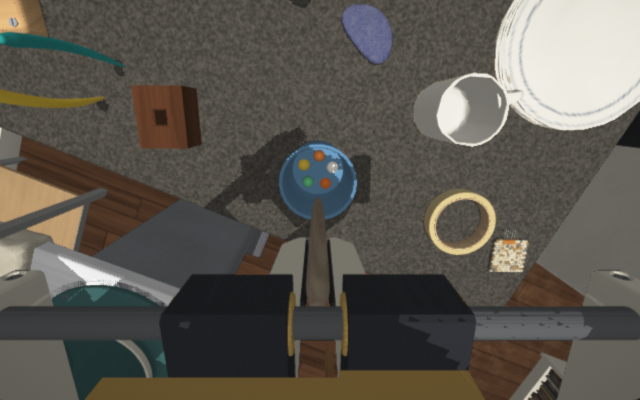

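View pics/s3c.png

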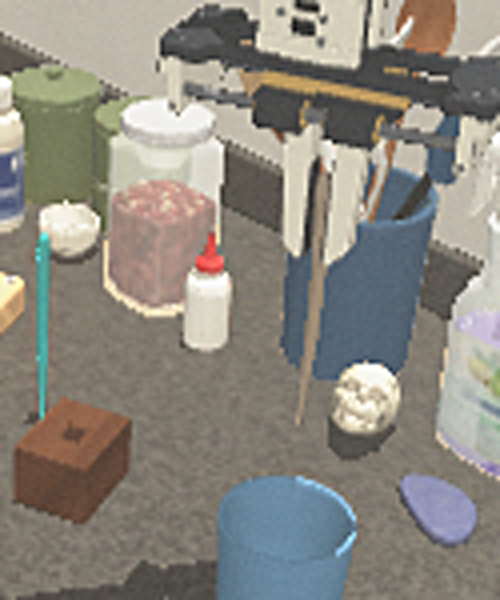

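```bash
python3 - <<'E'
from h import *
s=sense();W=cam("wrist",s);C=cam("scene");print(s["ee_pos"])
for z in(.155,.16,.165,.17,.175):print(z,atz(W,(318,198),z),atz(C,(364.9,243.5),z),"axis wrist px",proj(W,[*s["ee_pos"][:2],z]),"scene",proj(C,[*s["ee_pos"][:2],z]))
E
```

```text
[ 0.44271619 -0.1957236   0.28738935]
0.155 [ 0.4378 -0.1981  0.155 ] [ 0.4592 -0.1867  0.155 ] axis wrist px [317.8 192.6] scene [363.  247.5]
0.16 [ 0.439  -0.1975  0.16  ] [ 0.4536 -0.1913  0.16  ] axis wrist px [317.8 193.9] scene [363.2 245.8]
0.165 [ 0.4403 -0.1969  0.165 ] [ 0.448 -0.196  0.165] axis wrist px [317.8 195.2] scene [363.4 244.2]
0.17 [ 0.4416 -0.1964  0.17  ] [ 0.4425 -0.2006  0.17  ] axis wrist px [317.8 196.7] scene [363.5 242.6]
0.175 [ 0.4429 -0.1958  0.175 ] [ 0.4369 -0.2052  0.175 ] axis wrist px [317.8 198.1] scene [363.7 240.9]
```

```bash
python3 - <<'E'
from h import *
s=sense();s["ee_pos"]=np.array([.4426,-.1964,.2875]);W=cam("wrist",s)
b=[atz(W,p,.014) for p in((319,156),(304,165),(333,167),(309,182),(325,183))]
print(b,np.mean(b,0));
for c in((.4427,-.1965),(.441,-.197)):print([np.hypot(*(p[:2]-c)) for p in b])
im=cv2.imread("pics/w3_raw.png");h=cv2.cvtColor(im,cv2.COLOR_BGR2HSV)
m=cv2.inRange(h,(95,65,40),(115,255,255));m[:135]=0;m[225:]=0;m[:,:270]=0;m[:,365:]=0
ys,xs=np.where(m);print(xs.min(),xs.max(),ys.min(),ys.max())
t=np.linspace(0,2*np.pi,60)
for c in((.4427,-.1965),(.441,-.197)):
    P=np.array([proj(W,[c[0]+.0455*np.cos(a),c[1]+.0455*np.sin(a),.095]) for a in t]);print(P.min(0),P.max(0))
E
```

```text
[array([ 0.4576, -0.1918,  0.014 ]), array([ 0.4378, -0.1776,  0.014 ]), array([ 0.4513, -0.2159,  0.014 ]), array([ 0.4182, -0.1935,  0.014 ]), array([ 0.4259, -0.2149,  0.014 ])] [ 0.43816 -0.19874  0.014  ]
[np.float64(0.015623699945915526), np.float64(0.019524855953373884), np.float64(0.021220744567521658), np.float64(0.02468299009439493), np.float64(0.024915858403835887)]
[np.float64(0.017395401691251634), np.float64(0.019662146373170958), np.float64(0.021524404753674363), np.float64(0.023067076104265997), np.float64(0.023418368858654524)]
279 356 141 219
[278.5 139.4] [357.3 216.7]
[278.3 141. ] [357.1 218.1]
```

{"op": "drive_tool", "data": {"motion": [{"tx":-0.0035,"ty":0,"tz":0.02,"spin":0,"gripper":0},{"tx":0,"ty":0,"tz":0.04,"spin":0,"gripper":0},{"tx":0,"ty":0,"tz":0.04,"spin":0,"gripper":0},{"tx":0,"ty":0,"tz":0.02,"spin":0,"gripper":0},{"tx":0,"ty":0,"tz":0.015,"spin":0,"gripper":0},{"tx":0,"ty":0,"tz":0.01,"spin":0,"gripper":0},{"tx":0,"ty":0,"tz":0,"spin":0,"gripper":0},{"tx":0,"ty":0,"tz":0,"spin":0,"gripper":0}]}}

```text
time_s: 6.48
ee_pos: [0.4398, -0.1982, 0.1427]
tcp_rot: [3.076, 0.637, 0.001]
wrist_force: [0.3, -0.1, -0.3]
width: 0.0104
finger_force: 35.0
```

Tip is at about 0.024; lower the rest gently.

{"op": "drive_tool", "data": {"motion": [{"tx":0,"ty":0,"tz":0.005,"spin":0,"gripper":0},{"tx":0,"ty":0,"tz":0.005,"spin":0,"gripper":0},{"tx":0,"ty":0,"tz":0.0025,"spin":0,"gripper":0},{"tx":0,"ty":0,"tz":0,"spin":0,"gripper":0},{"tx":0,"ty":0,"tz":0,"spin":0,"gripper":0}]}}

```text
time_s: 7.1
ee_pos: [0.4395, -0.198, 0.1294]
tcp_rot: [3.076, 0.637, 0.0]
wrist_force: [-0.7, -1.6, -0.3]
width: 0.0104
finger_force: 35.0
```

{"op": "drive_tool", "data": {"motion": [{"tx":0.007,"ty":0,"tz":0,"spin":0,"gripper":0},{"tx":0.007,"ty":0,"tz":0,"spin":0,"gripper":0},{"tx":0.006,"ty":0,"tz":0,"spin":0,"gripper":0},{"tx":-0.00268,"ty":0.01,"tz":0,"spin":0,"gripper":0},{"tx":-0.00732,"ty":0.00732,"tz":0,"spin":0,"gripper":0},{"tx":-0.01,"ty":0.00268,"tz":0,"spin":0,"gripper":0}]}}

```text
time_s: 7.85
ee_pos: [0.4469, -0.2168, 0.1291]
tcp_rot: [-3.075, -0.636, 0.0]
wrist_force: [-1.5, 3.1, 0.3]
width: 0.011
finger_force: 35.0
```

{"op": "drive_tool", "data": {"motion": [{"tx":-0.01,"ty":-0.00268,"tz":0,"spin":0,"gripper":0},{"tx":-0.00732,"ty":-0.00732,"tz":0,"spin":0,"gripper":0},{"tx":-0.00268,"ty":-0.01,"tz":0,"spin":0,"gripper":0},{"tx":0.00268,"ty":-0.01,"tz":0,"spin":0,"gripper":0},{"tx":0.00732,"ty":-0.00732,"tz":0,"spin":0,"gripper":0},{"tx":0.01,"ty":-0.00268,"tz":0,"spin":0,"gripper":0},{"tx":0.01,"ty":0.00268,"tz":0,"spin":0,"gripper":0},{"tx":0.00732,"ty":0.00732,"tz":0,"spin":0,"gripper":0},{"tx":0.00268,"ty":0.01,"tz":0,"spin":0,"gripper":0},{"tx":-0.00268,"ty":0.01,"tz":0,"spin":0,"gripper":0},{"tx":-0.00732,"ty":0.00732,"tz":0,"spin":0,"gripper":0},{"tx":-0.01,"ty":0.00268,"tz":0,"spin":0,"gripper":0}]}}

```text
time_s: 9.35
ee_pos: [0.4473, -0.217, 0.1294]
tcp_rot: [-3.076, -0.636, -0.002]
wrist_force: [2.1, 2.0, -0.6]
width: 0.0105
finger_force: 35.0
```

```bash
cat > cup.py <<'E'
from h import *
from scipy.optimize import minimize
def fit(name,seed=(.4427,-.1965)):
    C=cam("scene");im=cv2.imread(name);h=cv2.cvtColor(im,cv2.COLOR_BGR2HSV);t=np.linspace(0,2*np.pi,60)
    m=cv2.inRange(h,(95,65,40),(115,255,255));m[:252]=0;m[:,390:]=0
    m=cv2.morphologyEx(m,cv2.MORPH_OPEN,np.ones((3,3)));n,l,st,_=cv2.connectedComponentsWithStats(m);cm=l==1+st[1:,4].argmax()
    cn=max(cv2.findContours(cm.astype(np.uint8),0,1)[0],key=cv2.contourArea);g=np.zeros(cm.shape,np.uint8);cv2.fillConvexPoly(g,cv2.convexHull(cn),1);cm=g>0
    def sil(x,y):
        P=[proj(C,[x+r*np.cos(a),y+r*np.sin(a),z]) for r,z in((.0455,.095),(.04,0)) for a in t]
        g=np.zeros(cm.shape,np.uint8);cv2.fillConvexPoly(g,np.round(cv2.convexHull(np.array(P,np.float32))*16).astype(np.int32),1,shift=4);return g
    x,y=seed;r=minimize(lambda p:np.sum(sil(*p).astype(bool)!=cm),seed,method="Nelder-Mead",options=dict(initial_simplex=[[x-.01,y-.01],[x+.01,y],[x,y+.012]]));return r.x,r.fun,cm.sum()
E
python3 - <<'E'
from cup import *
shot("scene","s4");print(fit("pics/s3_raw.png"),fit("pics/s4_raw.png"))
shot("wrist","w4");im=cv2.imread("pics/w4_raw.png");
E
```

```text
(array([ 0.44039394, -0.19897643]), np.float64(69.0), np.int64(1445)) (array([ 0.45109063, -0.19690128]), np.float64(114.0), np.int64(1387))
```

```bash
python3 - <<'E'
from h import *
def bb(n,roi):
    im=cv2.imread(n);h=cv2.cvtColor(im,cv2.COLOR_BGR2HSV);m=cv2.inRange(h,(95,65,40),(115,255,255));x0,y0,x1,y1=roi
    k=np.zeros_like(m);k[y0:y1,x0:x1]=m[y0:y1,x0:x1];k=cv2.morphologyEx(k,cv2.MORPH_OPEN,np.ones((2,2)));ys,xs=np.where(k);return [(y,xs[ys==y].min(),xs[ys==y].max()) for y in (range(262,306,8) if y1<320 else range(140,230,10)) if (ys==y).any()],ys.min(),ys.max(),xs.min(),xs.max()
print(bb("pics/s3_raw.png",(335,252,392,312)));print(bb("pics/s4_raw.png",(335,252,392,312)))
E
```

```text
([(262, np.int64(348), np.int64(374)), (270, np.int64(346), np.int64(379)), (278, np.int64(346), np.int64(377)), (286, np.int64(345), np.int64(376)), (294, np.int64(345), np.int64(374)), (302, np.int64(349), np.int64(371))], np.int64(258), np.int64(306), np.int64(345), np.int64(379))
([(262, np.int64(349), np.int64(369)), (270, np.int64(348), np.int64(381)), (278, np.int64(348), np.int64(380)), (286, np.int64(348), np.int64(378)), (294, np.int64(348), np.int64(376)), (302, np.int64(355), np.int64(371))], np.int64(257), np.int64(304), np.int64(348), np.int64(381))
```

{"op": "drive_tool", "data": {"motion": [{"tx":0.0055,"ty":-0.0006,"tz":0,"spin":0,"gripper":0},{"tx":-0.0085,"ty":-0.00228,"tz":0,"spin":0,"gripper":0},{"tx":-0.00622,"ty":-0.00622,"tz":0,"spin":0,"gripper":0},{"tx":-0.00228,"ty":-0.0085,"tz":0,"spin":0,"gripper":0},{"tx":0.00228,"ty":-0.0085,"tz":0,"spin":0,"gripper":0},{"tx":0.00622,"ty":-0.00622,"tz":0,"spin":0,"gripper":0},{"tx":0.0085,"ty":-0.00228,"tz":0,"spin":0,"gripper":0}]}}

```text
time_s: 10.32
ee_pos: [0.4388, -0.1819, 0.1293]
tcp_rot: [3.076, 0.637, -0.001]
wrist_force: [-1.7, -3.9, -0.7]
width: 0.0108
finger_force: 35.0
```

```bash
python3 - <<'E'
from cup import *
shot("scene","s5");print(fit("pics/s5_raw.png"))
E
```

```text
(array([ 0.44976573, -0.19315997]), np.float64(58.0), np.int64(1427))
```

{"op": "drive_tool", "data": {"motion": [{"tx":0.0085,"ty":0.00228,"tz":0,"spin":0,"gripper":0},{"tx":0.00622,"ty":0.00622,"tz":0,"spin":0,"gripper":0},{"tx":0.00228,"ty":0.0085,"tz":0,"spin":0,"gripper":0},{"tx":-0.00228,"ty":0.0085,"tz":0,"spin":0,"gripper":0},{"tx":-0.00622,"ty":0.00622,"tz":0,"spin":0,"gripper":0},{"tx":-0.0085,"ty":0.00228,"tz":0,"spin":0,"gripper":0}]}}

```text
time_s: 11.12
ee_pos: [0.4517, -0.214, 0.1291]
tcp_rot: [-3.076, -0.636, 0.0]
wrist_force: [-1.7, 3.5, -0.1]
width: 0.0103
finger_force: 35.0
```

```bash
python3 - <<'E'
from cup import *
shot("scene","s6");print(fit("pics/s6_raw.png"),sense()["wrist_force"])
E
```

```text
(array([ 0.45542949, -0.19514771]), np.float64(114.0), np.int64(1365)) [-1.70382662  2.53963572  0.07317451]
```

{"op": "drive_tool", "data": {"motion": [{"tx":-0.0085,"ty":-0.00228,"tz":0,"spin":0,"gripper":0},{"tx":-0.00622,"ty":-0.00622,"tz":0,"spin":0,"gripper":0},{"tx":-0.00228,"ty":-0.0085,"tz":0,"spin":0,"gripper":0},{"tx":0.00228,"ty":-0.0085,"tz":0,"spin":0,"gripper":0},{"tx":0.00622,"ty":-0.00622,"tz":0,"spin":0,"gripper":0},{"tx":0.0085,"ty":-0.00228,"tz":0,"spin":0,"gripper":0},{"tx":0.0085,"ty":0.00228,"tz":0,"spin":0,"gripper":0},{"tx":0.00622,"ty":0.00622,"tz":0,"spin":0,"gripper":0},{"tx":0.00228,"ty":0.0085,"tz":0,"spin":0,"gripper":0},{"tx":-0.00228,"ty":0.0085,"tz":0,"spin":0,"gripper":0},{"tx":-0.00622,"ty":0.00622,"tz":0,"spin":0,"gripper":0},{"tx":-0.0085,"ty":0.00228,"tz":0,"spin":0,"gripper":0}]}}

```text
time_s: 12.68
ee_pos: [0.4519, -0.214, 0.1292]
tcp_rot: [-3.076, -0.636, -0.001]
wrist_force: [-0.5, 3.9, 0.1]
width: 0.0107
finger_force: 35.0
```

{"op": "drive_tool", "data": {"motion": [{"tx":-0.0085,"ty":-0.00228,"tz":0,"spin":0,"gripper":0},{"tx":-0.00622,"ty":-0.00622,"tz":0,"spin":0,"gripper":0},{"tx":-0.00228,"ty":-0.0085,"tz":0,"spin":0,"gripper":0},{"tx":0.00228,"ty":-0.0085,"tz":0,"spin":0,"gripper":0},{"tx":0.00622,"ty":-0.00622,"tz":0,"spin":0,"gripper":0},{"tx":0.0085,"ty":-0.00228,"tz":0,"spin":0,"gripper":0},{"tx":0.0085,"ty":0.00228,"tz":0,"spin":0,"gripper":0},{"tx":0.00622,"ty":0.00622,"tz":0,"spin":0,"gripper":0},{"tx":0.00228,"ty":0.0085,"tz":0,"spin":0,"gripper":0},{"tx":-0.00228,"ty":0.0085,"tz":0,"spin":0,"gripper":0},{"tx":-0.00622,"ty":0.00622,"tz":0,"spin":0,"gripper":0},{"tx":-0.0085,"ty":0.00228,"tz":0,"spin":0,"gripper":0}]}}

```text
time_s: 14.18
ee_pos: [0.4517, -0.214, 0.1291]
tcp_rot: [-3.076, -0.636, 0.0]
wrist_force: [-0.5, 3.8, 0.3]
width: 0.0108
finger_force: 35.0
```

{"op": "drive_tool", "data": {"motion": [{"tx":-0.0085,"ty":-0.00228,"tz":0,"spin":0,"gripper":0},{"tx":-0.00622,"ty":-0.00622,"tz":0,"spin":0,"gripper":0},{"tx":-0.00228,"ty":-0.0085,"tz":0,"spin":0,"gripper":0},{"tx":0.00228,"ty":-0.0085,"tz":0,"spin":0,"gripper":0},{"tx":0.00622,"ty":-0.00622,"tz":0,"spin":0,"gripper":0},{"tx":0.0085,"ty":-0.00228,"tz":0,"spin":0,"gripper":0},{"tx":0,"ty":0,"tz":0,"spin":0,"gripper":0},{"tx":0,"ty":0,"tz":0,"spin":0,"gripper":0}]}}

```text
time_s: 15.18
ee_pos: [0.4388, -0.1822, 0.1291]
tcp_rot: [-3.076, -0.637, 0.001]
wrist_force: [-0.5, 0.1, -0.3]
width: 0.0109
finger_force: 35.0
```

```bash
python3 - <<'E'
from cup import *
s=shot("scene","s7");print(s["ee_pos"],fit("pics/s7_raw.png"),s["wrist_force"],s["wrist_torque"])
shot("wrist","w7")
E
```

```text
[ 0.43877347 -0.1822106   0.1291128 ] (array([ 0.44944316, -0.19282422]), np.float64(98.0), np.int64(1400)) [-0.51101339  0.06807381 -0.30084237] [-0.07648519  0.06640117  0.05135995]
```

{"op": "drive_tool", "data": {"motion": [{"tx":0,"ty":0,"tz":0.003,"spin":0,"gripper":0},{"tx":0,"ty":0,"tz":0,"spin":0,"gripper":0.54},{"tx":0,"ty":0,"tz":0,"spin":0,"gripper":0.54},{"tx":0,"ty":0,"tz":0,"spin":0,"gripper":0.54},{"tx":0,"ty":0,"tz":0,"spin":0,"gripper":0.54},{"tx":0,"ty":-0.012,"tz":0,"spin":0,"gripper":0.54},{"tx":0,"ty":-0.012,"tz":0,"spin":0,"gripper":0.54},{"tx":0,"ty":-0.012,"tz":0,"spin":0,"gripper":0.54},{"tx":0,"ty":0,"tz":0,"spin":0,"gripper":0.54},{"tx":0,"ty":0,"tz":0,"spin":0,"gripper":0.54}]}}

```text
time_s: 16.52
ee_pos: [0.4245, -0.1493, 0.1264]
tcp_rot: [3.076, 0.638, 0.0]
wrist_force: [-0.6, 0.2, -0.1]
width: 0.0501
finger_force: 0.0
```

{"op": "drive_tool", "data": {"motion": [{"tx":0,"ty":0,"tz":-0.02,"spin":0,"gripper":0.54},{"tx":0,"ty":0,"tz":-0.03,"spin":0,"gripper":0.54},{"tx":0,"ty":0,"tz":-0.04,"spin":0,"gripper":0.54},{"tx":0,"ty":0,"tz":-0.04,"spin":0,"gripper":0.54},{"tx":0,"ty":0,"tz":-0.03,"spin":0,"gripper":0.54},{"tx":0,"ty":0,"tz":0,"spin":0,"gripper":0.54},{"tx":0,"ty":0,"tz":0,"spin":0,"gripper":0.54}]}}

```text
time_s: 17.4
ee_pos: [0.4243, -0.1495, 0.2862]
tcp_rot: [-3.076, -0.637, 0.0]
wrist_force: [-0.6, -0.2, -0.7]
width: 0.0501
finger_force: 0.0
```

```bash
python3 - <<'E'
from cup import *
s=shot("scene","s8");shot("wrist","w8");print(s["ee_pos"],fit("pics/s8_raw.png"),s["wrist_force"])
a=cv2.imread("pics/w8_raw.png")[60:330,170:470];b=cv2.resize(cv2.imread("pics/s8_raw.png")[200:320,310:430],None,fx=4,fy=4,interpolation=cv2.INTER_CUBIC)
b=cv2.resize(b,(400,400));a=cv2.resize(a,(390,351))
o=np.zeros((400,790,3),np.uint8);o[:351,:390]=a;o[:,390:]=b;cv2.imwrite("pics/m8.png",o)
E
```

```text
[ 0.42433054 -0.14945064  0.28622305] (array([ 0.45091949, -0.1918812 ]), np.float64(73.0), np.int64(1407)) [-0.56396966 -0.1983406  -0.74336062]
```

View pics/m8.png

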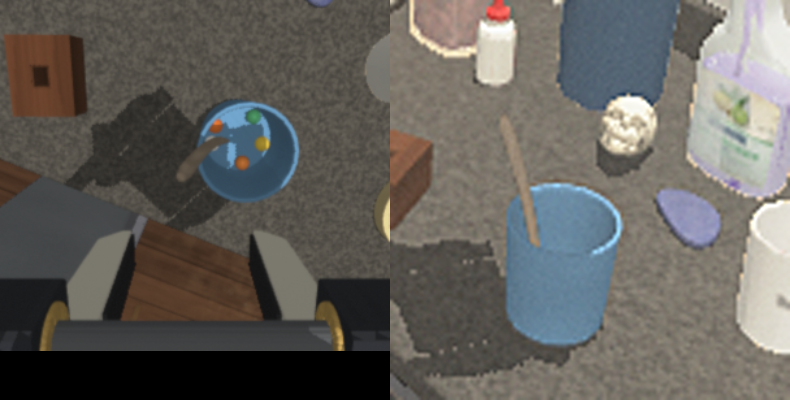

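```bash
python3 - <<'E'
from h import *
C=cam("scene");f=lambda x,y,z:atz(C,(x,y),z)
p=f(289,195,0);print("labelbottle",p,[(z,proj(C,[*p[:2],z])) for z in(.12,.15,.18,.21)])
p=f(310,190,0);print("canister",p,[(z,proj(C,[*p[:2],z])) for z in(.08,.11,.15)])
print("jar top",f(331,168,.15),"squeezeB",f(341,224,0),"bowl",f(238,187,.069));s=sense();print(s["joint_pos"])
E
```

```text
labelbottle [0.6357 0.3851 0.    ] [(0.12, array([288.8, 168. ])), (0.15, array([288.7, 160.9])), (0.18, array([288.7, 153.7])), (0.21, array([288.6, 146.3]))]
canister [0.7331 0.3687 0.    ] [(0.08, array([310.4, 172.6])), (0.11, array([310.5, 165.9])), (0.15, array([310.7, 156.7]))]
jar top [0.7228 0.2354 0.15  ] squeezeB [0.6522 0.093  0.    ] bowl [0.4421 0.4483 0.069 ]
[-3.95200107e-01 -3.92211759e-01  1.79175142e+00  1.05845556e-05
  1.74337435e+00  7.67284307e-01]
```

{"op": "drive_tool", "data": {"motion": [{"tx":0.0274,"ty":-0.0442,"tz":0,"spin":0,"gripper":1},{"tx":0.0274,"ty":-0.0442,"tz":0,"spin":0,"gripper":1},{"tx":0.0274,"ty":-0.0442,"tz":0,"spin":0,"gripper":1},{"tx":0.0274,"ty":-0.0442,"tz":0,"spin":0,"gripper":1},{"tx":0.0274,"ty":-0.0442,"tz":0,"spin":0,"gripper":1},{"tx":0.0274,"ty":-0.0442,"tz":0,"spin":0,"gripper":1},{"tx":0.0274,"ty":-0.0442,"tz":0,"spin":0,"gripper":1},{"tx":0.0273,"ty":-0.0442,"tz":0,"spin":0,"gripper":1},{"tx":0,"ty":0,"tz":0,"spin":0,"gripper":1},{"tx":0,"ty":0,"tz":0,"spin":0,"gripper":1},{"tx":0,"ty":0,"tz":0,"spin":0,"gripper":1}]}}

```text
time_s: 18.88
ee_pos: [0.4851, 0.2612, 0.2863]
tcp_rot: [3.077, 0.635, 0.0]
wrist_force: [-0.5, 0.3, -0.0]
width: 0.0929
finger_force: 0.0
```

```bash
cat > capfit.py <<'E'
from h import *
from scipy.optimize import minimize
def capfit(n,C,name,seed,z0=.108):
    im=cv2.imread(name);h=cv2.cvtColor(im,cv2.COLOR_BGR2HSV);t=np.linspace(0,2*np.pi,60)
    m=cv2.inRange(h,(0,110,60),(8,255,255))|cv2.inRange(h,(172,110,60),(180,255,255));k,l,st,_=cv2.connectedComponentsWithStats(m)
    px=proj(C,[*seed,z0+.02]);j=min((i for i in range(1,k) if st[i,4]>80),key=lambda i:np.hypot(*(st[i,:2]+st[i,2:4]/2-px)))
    cn=np.vstack(cv2.findContours((l==j).astype(np.uint8),0,1)[0]);g=np.zeros(m.shape,np.uint8);cv2.fillConvexPoly(g,cv2.convexHull(cn),1);cm=g>0
    def sil(x,y):
        P=[proj(C,[x+.0265*np.cos(a),y+.0265*np.sin(a),z]) for z in(z0,z0+.03) for a in t]
        g=np.zeros(m.shape,np.uint8);cv2.fillConvexPoly(g,np.round(cv2.convexHull(np.array(P,np.float32))*16).astype(np.int32),1,shift=4);return g
    x,y=seed;r=minimize(lambda p:np.sum(sil(*p).astype(bool)!=cm),seed,method="Nelder-Mead",options=dict(initial_simplex=[[x-.01,y-.01],[x+.01,y],[x,y+.012]]));return r.x.round(4),r.fun,cm.sum(),st[j],px
E
python3 - <<'E'
from capfit import *
s=shot("wrist","w9");print(s["ee_pos"],s["tcp_rot"],s["time_s"])
print(capfit("wrist",cam("wrist",s),"pics/w9_raw.png",(.485,.262)))
print(capfit("scene",cam("scene"),"pics/scene0.png",(.485,.262)))
E
```

```text
[0.48507323 0.26122103 0.28630254] [3.07652650e+00 6.35350597e-01 6.55994976e-05] 18.875
(array([0.4809, 0.2631]), np.float64(127.0), np.int64(2173), array([ 290,  162,   51,   54, 2000], dtype=int32), array([317.1, 186.1]))
(array([0.486 , 0.2626]), np.float64(10.0), np.int64(212), array([267, 182,  16,  15, 196], dtype=int32), array([274.6, 187.6]))
```

{"op": "drive_tool", "data": {"motion": [{"tx":-0.0021,"ty":-0.0029,"tz":0.03,"spin":0,"gripper":1},{"tx":0,"ty":0,"tz":0.04,"spin":0,"gripper":1},{"tx":0,"ty":0,"tz":0.04,"spin":0,"gripper":1},{"tx":0,"ty":0,"tz":0,"spin":0,"gripper":1},{"tx":0,"ty":0,"tz":0,"spin":0,"gripper":1}]}}

```text
time_s: 19.55
ee_pos: [0.4826, 0.2638, 0.1783]
tcp_rot: [-3.076, -0.636, -0.003]
wrist_force: [-0.9, 0.4, 0.1]
width: 0.0926
finger_force: 0.0
```

```bash
python3 - <<'E'
from capfit import *
s=shot("wrist","w10");print(s["ee_pos"],s["tcp_rot"],s["time_s"])
print(capfit("wrist",cam("wrist",s),"pics/w10_raw.png",(.482,.263)))
E
```

```text
[0.48257119 0.26384193 0.17833054] [-3.07605051e+00 -6.35971842e-01 -3.01746559e-03] 19.55
(array([0.4816, 0.2628]), np.float64(245.0), np.int64(4713), array([ 282,  183,   75,   79, 4372], dtype=int32), array([318.7, 222.3]))
```

{"op": "drive_tool", "data": {"motion": [{"tx":-0.0013,"ty":0.0005,"tz":0.03,"spin":0,"gripper":1},{"tx":0,"ty":0,"tz":0.025,"spin":0,"gripper":1},{"tx":0,"ty":0,"tz":0.011,"spin":0,"gripper":1},{"tx":0,"ty":0,"tz":0,"spin":0,"gripper":0.3},{"tx":0,"ty":0,"tz":0,"spin":0,"gripper":0.3},{"tx":0,"ty":0,"tz":0,"spin":0,"gripper":0.3},{"tx":0,"ty":0,"tz":0,"spin":0,"gripper":0.3},{"tx":0,"ty":0,"tz":0,"spin":0,"gripper":0.3},{"tx":0,"ty":0,"tz":0,"spin":0,"gripper":0.3}], "squeeze": 15}}

```text
time_s: 20.72
ee_pos: [0.4811, 0.263, 0.1106]
tcp_rot: [3.076, 0.637, 0.001]
wrist_force: [0.9, -1.8, 3.0]
width: 0.0522
finger_force: 15.0
```

{"op": "drive_tool", "data": {"motion": [{"tx":0,"ty":0,"tz":0,"spin":0,"gripper":0.3},{"tx":0,"ty":0,"tz":0,"spin":0,"gripper":0.3},{"tx":0,"ty":0,"tz":0.003,"spin":0,"gripper":0.3},{"tx":0,"ty":0,"tz":0.004,"spin":0,"gripper":0.3},{"tx":0,"ty":0,"tz":0,"spin":0,"gripper":0.3},{"tx":0,"ty":0,"tz":0,"spin":0,"gripper":0.3}], "squeeze": 40}}

```text
time_s: 21.48
ee_pos: [0.4812, 0.263, 0.1038]
tcp_rot: [3.076, 0.637, 0.001]
wrist_force: [-0.8, -3.5, 8.8]
width: 0.052
finger_force: 40.0
```

{"op": "drive_tool", "data": {"motion": [{"tx":0,"ty":0,"tz":0,"spin":-0.015,"gripper":0.3},{"tx":0,"ty":0,"tz":0,"spin":-0.02,"gripper":0.3},{"tx":0,"ty":0,"tz":0,"spin":-0.02,"gripper":0.3},{"tx":0,"ty":0,"tz":0,"spin":-0.02,"gripper":0.3},{"tx":0,"ty":0,"tz":0,"spin":-0.02,"gripper":0.3},{"tx":0,"ty":0,"tz":0,"spin":-0.02,"gripper":0.3},{"tx":0,"ty":0,"tz":0,"spin":-0.02,"gripper":0.3},{"tx":0,"ty":0,"tz":0,"spin":-0.02,"gripper":0.3},{"tx":0,"ty":0,"tz":0,"spin":-0.01,"gripper":0.3},{"tx":0,"ty":0,"tz":0,"spin":0,"gripper":0.3},{"tx":0,"ty":0,"tz":0,"spin":0,"gripper":0.3}]}}

```text
time_s: 22.85
ee_pos: [0.4811, 0.2627, 0.1037]
tcp_rot: [2.356, 2.077, -0.0]
wrist_force: [-2.3, -6.1, 7.5]
width: 0.052
finger_force: 40.0
```

```bash
python3 - <<'E'
from h import *
s=sense();print(s["wrist_force"],s["wrist_torque"],s["width"],s["joint_pos"])
E
```

```text
[-2.25603361 -6.12783331  7.49806533] [-1.18607098  0.22380964  0.04150561] 0.051960238032039745 [ 4.53638128e-01 -1.06667626e-01  1.85324394e+00 -7.38350167e-04
  1.39512831e+00  5.79535923e-01]
```

{"op": "drive_tool", "data": {"motion": [{"tx":0,"ty":0,"tz":-0.003,"spin":0,"gripper":0.3},{"tx":0,"ty":0,"tz":-0.004,"spin":0,"gripper":0.3},{"tx":0,"ty":0,"tz":-0.004,"spin":0,"gripper":0.3},{"tx":0,"ty":0,"tz":-0.004,"spin":0,"gripper":0.3},{"tx":0,"ty":0,"tz":0,"spin":0,"gripper":0.3}]}}

```text
time_s: 23.48
ee_pos: [0.4809, 0.2629, 0.1183]
tcp_rot: [2.357, 2.077, -0.001]
wrist_force: [0.4, -5.5, 0.3]
width: 0.0514
finger_force: 40.0
```

{"op": "drive_tool", "data": {"motion": [{"tx":0,"ty":0,"tz":-0.006,"spin":0,"gripper":0.3},{"tx":0,"ty":0,"tz":-0.01,"spin":0,"gripper":0.3},{"tx":0,"ty":0,"tz":-0.015,"spin":0,"gripper":0.3},{"tx":0,"ty":0,"tz":-0.02,"spin":0,"gripper":0.3},{"tx":0,"ty":0,"tz":-0.02,"spin":0,"gripper":0.3},{"tx":0,"ty":0,"tz":-0.015,"spin":0,"gripper":0.3},{"tx":0,"ty":0,"tz":-0.006,"spin":0,"gripper":0.3},{"tx":0,"ty":0,"tz":0,"spin":0,"gripper":0.3},{"tx":0,"ty":0,"tz":0,"spin":0,"gripper":0.3},{"tx":0,"ty":0,"tz":0,"spin":0,"gripper":0.3}]}}

```text
time_s: 24.72
ee_pos: [0.4808, 0.2629, 0.2097]
tcp_rot: [-2.356, -2.077, 0.001]
wrist_force: [-0.7, -0.1, 0.0]
width: 0.0516
finger_force: 40.0
```

```bash
python3 - <<'E'
from capfit import *
from cup import fit
s=shot("scene","s11");C=cam("scene");print(s["ee_pos"],s["width"],s["wrist_force"])
z=.108+s["ee_pos"][2]-.1106;print("expect px",proj(C,[*s["ee_pos"][:2],z+.015]))
im=cv2.imread("pics/s11_raw.png");h=cv2.cvtColor(im,cv2.COLOR_BGR2HSV);m=cv2.inRange(h,(0,110,60),(8,255,255))|cv2.inRange(h,(172,110,60),(180,255,255))
k,l,st,ce=cv2.connectedComponentsWithStats(m);print([(a.tolist()) for a in st[1:] if a[4]>25 and a[0]>230 and a[0]<330])
print("old cap px still red:",m[182:197,267:283].mean()/255);print(fit("pics/s11_raw.png"))
# beads: wrist last view over cup, white bead
w=cv2.imread("pics/w8_raw.png");hw=cv2.cvtColor(w,cv2.COLOR_BGR2HSV)[130:225,310:410];mw=cv2.inRange(hw,(0,0,150),(180,60,255));print("white blobs",cv2.connectedComponentsWithStats(mw)[2][1:].tolist())
E
```

```text
[0.48082971 0.26294101 0.20966973] 0.05164057096911282 [-0.7131121  -0.11808252  0.02105048]
expect px [272.6 162.6]
[[267, 156, 15, 14, 178]]
old cap px still red: 0.0
(array([ 0.44863422, -0.19425604]), np.float64(76.0), np.int64(1410))
white blobs [[28, 21, 1, 1, 1], [24, 22, 2, 2, 2], [64, 35, 3, 3, 3]]
```

```bash
python3 - <<'E'
from h import *
for n in("w3","w4","w7","w8"):
    w=cv2.imread(f"pics/{n}_raw.png");h=cv2.cvtColor(w,cv2.COLOR_BGR2HSV)[100:260,230:430]
    m=cv2.inRange(h,(0,0,125),(180,70,255));_,_,st,_=cv2.connectedComponentsWithStats(m);print(n,[(a[:5]+[230,100,0,0,0]).tolist() for a in st[1:] if a[4]>=8])
E
```

```text
w3 [[327, 161, 11, 13, 103]]
w4 [[230, 100, 200, 160, 11961], [286, 155, 14, 12, 24], [295, 156, 10, 13, 19], [318, 167, 12, 7, 14], [318, 178, 7, 7, 9], [328, 180, 7, 5, 9], [355, 191, 18, 31, 317], [321, 201, 9, 17, 95], [274, 203, 18, 15, 28], [282, 215, 10, 6, 11], [310, 216, 17, 44, 365], [275, 237, 31, 23, 543], [329, 237, 31, 23, 536], [230, 239, 10, 21, 93], [236, 253, 11, 7, 35]]
w7 [[230, 100, 200, 160, 12791], [297, 150, 3, 4, 8], [290, 155, 5, 5, 13], [286, 160, 3, 4, 8], [318, 162, 39, 5, 77], [296, 173, 18, 18, 44], [293, 193, 18, 18, 260], [358, 193, 12, 12, 20], [351, 194, 6, 11, 12], [309, 197, 18, 63, 812], [352, 206, 6, 5, 8], [359, 206, 10, 6, 11], [329, 215, 17, 7, 21], [270, 221, 1, 12, 12], [230, 234, 76, 26, 1371], [329, 237, 32, 23, 545]]
w8 [[331, 151, 10, 7, 11], [329, 164, 5, 4, 10]]
```

```bash
python3 -c "
from station import workorder;print(workorder.hand_in())"
```

```text
the job is handed in; nothing more can be done
None
```

I handed the job in at about 25 s: the beads were stirred for just over four turns, the stick is left leaning in the cup, and the red cap is off and held level about 7 cm above the bottle. Two caveats: the cup slid about 1 cm during stirring, and the white bead was last seen in the cup just before I let go of the stick, so I take it to be hidden behind the stick now.

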